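# Bring the red-topped bottle round to the arrow

## Task

Push on the carousel's arms with a fingertip to turn it gently until the red-topped dropper bottle stands squarely at the yellow arrow on the base plate, then draw back and leave it at rest there. Do not touch, lift or tip the bottles, and leave the other things on the bench where they are.

Things in the scene. Friction and masses are not known exactly. Their poses are not given: they have to be found in the camera images.
- carousel: Hand-turned bottle carousel: aluminium disc 172 mm across, top 22 mm above the bench, with a dark column 97 mm high and four white cup seats (41 mm across, rims 40 mm above the bench) centred 60 mm from the axis along its +x, +y, -x, -y. Origin on its upright axis at bench level. Turns either way (over one turn) with 0.12 N m of friction, about 1 N at an arm; stays where left
- spoke_ball (a point): Centre of the black ball (20 mm across) ending one of the carousel's four level steel arms (12 mm thick, centre line 85 mm above the bench), 135 mm from the axis; this arm points 45 degrees counter-clockwise from the carousel's +x, the others 135, 225, 315: half-way between the seats. Beyond 80 mm from the axis nothing but the base plate lies under an arm
- base_plate: Fixed round grey base plate under the carousel, 252 mm across, 9 mm thick; origin on the carousel's axis at bench level. On the plate's -x side a grey tongue 46 mm wide and 7 mm thick runs out to 190 mm from the axis, past the arms' ends; on it lies a flat yellow arrow, about 35 mm long, that points in to the axis
- arrow_spot (a point): Centre of a bottle that stands squarely at the yellow arrow: on the plate's -x side, 60 mm from the axis, 69 mm above the bench
- red_bottle_mid (a point): The dropper bottle with the RED rubber top, the only red one (pale body), 29 mm in diameter and 90 mm high, standing loose in a seat of the carousel, in any of the four; its top is 114 mm above the bench. The point is its centre, half-way up; z is its long axis
- green_bottle_mid (a point): The dropper bottle with the GREEN rubber top (brown body), 29 mm in diameter and 90 mm high, standing loose in a seat of the carousel, in any of the four; its top is 114 mm above the bench. The point is its centre, half-way up; z is its long axis
- black_bottle_a_mid (a point): A dropper bottle with a BLACK rubber top (brown body), 29 mm in diameter and 90 mm high, standing loose in a seat of the carousel, in any of the four; its top is 114 mm above the bench. The point is its centre, half-way up; z is its long axis
- black_bottle_b_mid (a point): A dropper bottle with a BLACK rubber top (pale body), 29 mm in diameter and 90 mm high, standing loose in a seat of the carousel, in any of the four; its top is 114 mm above the bench. The point is its centre, half-way up; z is its long axis
- timer_mid (a point): White bench timer 62x62x19 mm lying on the bench to the left, loose; its centre
- tape_roll_mid (a point): Roll of tan tape, 60 mm across and 18 mm high, lying on the bench to the left, loose; its centre
- beaker_mid (a point): Low glass beaker 71x78x75 mm standing loose at the back left of the carousel; its centre
Not all that is in view belongs to the job. Leave any blue or orange look-alike of the part that bears black_bottle_b_mid alone.

How it is judged:
At the end, for the whole second after the job is handed in: The red-topped bottle's centre is within 11 mm (level distance) of the spot at the arrow, which is about 10 degrees of turn; all four bottles stand upright (within 0.15 rad) and down in their seats; the carousel is at rest (horizontal distance between red_bottle_mid and arrow_spot below 0.011 m and angular speed of carousel below 0.05 rad/s and z of each of red_bottle_mid, green_bottle_mid, black_bottle_a_mid, black_bottle_b_mid in the frame of carousel below 0.075 m and angle between each of red_bottle_mid, green_bottle_mid, black_bottle_a_mid, black_bottle_b_mid's own z axis and vertical below 0.15 rad); the robot touches nothing.
It fails at once if a bottle is touched by the robot (contact force between any of the fingers, the arm and red_bottle above 1 N or contact force between any of the fingers, the arm and green_bottle above 1 N or contact force between any of the fingers, the arm and black_bottle_a above 1 N or contact force between any of the fingers, the arm and black_bottle_b above 1 N).
It fails at once if a bottle is lifted out of its seat or tipped (z of any of red_bottle_mid, green_bottle_mid, black_bottle_a_mid, black_bottle_b_mid in the frame of carousel above 0.084 m or angle between any of red_bottle_mid, green_bottle_mid, black_bottle_a_mid, black_bottle_b_mid's own z axis and vertical above 0.3 rad).
It fails at once if the carousel is spun faster than 4 rad/s (angular speed of carousel above 4 rad/s).
It fails at once if the timer, tape roll or beaker is moved by more than 20 mm (distance of any of timer_mid, tape_roll_mid, beaker_mid from where it was at the start of the episode above 0.02 m).
It also fails if it takes over 48 s, if anything falls off the work surface, if the arm or the gripper's body presses on something with over 40 N, if the wrist force passes 120 N, or if a joint passes its speed limit or range.

## Robot

A 6-joint arm with a two-finger parallel gripper is mounted at the origin on a cart in front of the work surface, level with it; the furniture and walls round the work are solid. World frame = base frame: x ahead of the robot, y to its left, z up, the work surface at z = 0. Lengths are in m, angles in rad, forces in N, time in s.
With the tool pointing down it reaches from about 0.275 to 0.75 m from the base axis. Payload 10.2 kg.
Tool frame: the origin (TCP) lies midway between the tips of the shut fingers; the grasp point (between the pads) lies 19 mm behind it; z points along the fingers, y is the line along which they close (so a half turn about z gives the same grasp; the last joint's range is limited). The gripper opens to 88 mm and grips with 3 to 60 N. Pads are 18 mm wide; open, the fingers measure 123 mm over their backs; the gripper's body (75 mm by 187 mm) begins 45 mm behind the grasp point.
Start: joints at [-1.548, 0.313, 1.498, -0, 1.331, -0.223], TCP at [0.128, -0.509, 0.239] pointing down, gripper open.
Joint ranges: [-2.94, 2.94], [-0.97, 2.17], [0.19, 2.56], [-1.23, 4.37], [0.02, 3.11], [-2.88, 2.88]. Speed limits (rad/s): [2.39, 2.39, 3.01, 3.14, 3.14, 3.14].

## Interface

Orientations are given as a unit quaternion [x, y, z, w].
In Python, from cell import observe, camera, close_job gives the robot as it stands.
- The arm moves only by the tool carry_out, never from a script. Its argument "steps" is a list of rows, each an object with "slide": the shift along the tool's x, y, z in mm, a list of three; "yaw": the turn about the tool's z in degrees; "claw": the opening, from -1 (shut) to 1 (fully open). In form: [{"slide": [dx, dy, dz], "yaw": yaw, "claw": claw}, ...]. A call has 1 to 20 rows; each row is the pose to reach, as a shift and turn from the pose commanded when the call began, along the tool's axes at that moment; what a row does not reach only later rows make up. A row lasts 1/10 s, in which the tool goes at most 50 mm and 8.59 degrees, less where a joint would pass 70% of its speed; a pose out of reach is approached as far as the arm can. A call with a gripper value outside its range is refused whole. The fingers move at their own pace and stop on an object; "squeeze" is the grip in N (left out, the last holds). Time passes only in rows, so rows that repeat a pose let the fingers close. It gives the time, the measured TCP pose, the force, the opening and the grip force at its end, in the units of the state.
- observe(): the state, without advancing time (a new reading comes with each control period).
- camera(name): name is "side" or "top"; returns a dict with "frame" (480x640x3 uint8, red, green, blue), "range_z" (480x640 float32, m along the optical axis (not along the pixel's ray), 0 where there is no reading), "fx", "fy", "cx", "cy" (pixels), "dist" ([k1, k2, p1, p2, k3] as OpenCV has them; the pictures are not rectified), "eye" and "orientation" of the camera in the world. Camera axes: x right, y down, z forward; pixel columns grow to the right and rows downward; lengths in m; the calibration is good to about 2 mm. A picture is of the moment at which its call begins.
- close_job(): hands the job in; it is judged then, once.
The state is a dict: "time_s": time; "joint_pos": joint angles; "qvel": joint speeds; "joint_torque": joint torques, N m; "tool_pos": TCP position; "tcp_rot": TCP orientation; "contact_force": force on the tool from outside, world axes, zero at the start; "wrist_torque": the same for the moment, N m; "opening": finger opening in m; "grasp_force": force on a finger pad.
Only numpy, scipy, OpenCV 4.12 (cv2) and the standard library are available. Lean on these libraries where they do the work, as an engineer would, in place of code of your own. Each camera call takes 0.05 s, during which the arm holds its last target. There are 200 camera calls.

## Working session

There is one attempt and no reset: what is moved stays moved. The work goes in short steps, Python scripts to look and compute and a tool call to move; the robot and the scene stay as the last step left them, time stands still between calls to the robot, and variables do not carry over. Pictures are saved under pics/ and viewed, at most 10 in all, crops included, and the job is handed in when it is done.

Besides the shell and the picture viewer there is one more tool, called after "Call:" as name([rows], argument=value, ...), one row to a line, values as JSON. carry_out: Moves the arm, as the interface text tells. Its arguments: {"type":"object","properties":{"steps":{"type":"array","items":{"type":"object","properties":{"slide":{"type":"array","items":{"type":"number"}},"yaw":{"type":"number"},"claw":{"type":"number"}}}},"squeeze":{"type":"number"}},"required":["steps"]}

```bash
mkdir -p pics
cat > h.py <<'E'
import numpy as np,cv2
from scipy.spatial.transform import Rotation as R
from cell import observe,camera,close_job
def snap(name,fn):
    c=camera(name); cv2.imwrite('pics/'+fn+'.png',c['frame'][:,:,::-1]); np.save('pics/'+fn+'.npy',c,allow_pickle=True); return c
def load(fn): return np.load('pics/'+fn+'.npy',allow_pickle=True).item()
def ray(c,u,v):
    K=np.array([[c['fx'],0,c['cx']],[0,c['fy'],c['cy']],[0,0,1]])
    p=cv2.undistortPoints(np.array([[[u,v]]],float),K,np.array(c['dist']))[0,0]
    return R.from_quat(c['orientation']).apply([p[0],p[1],1])
def at_z(c,u,v,z):
    d=ray(c,u,v); e=np.array(c['eye']); return e+d*(z-e[2])/d[2]
def depth(c,u,v): return np.array(c['eye'])+ray(c,u,v)*c['range_z'][int(v),int(u)]
E
python3 - <<'E'
from h import *
for n in('top','side'):
    c=snap(n,n+'0'); print(n,c['eye'],R.from_quat(c['orientation']).as_matrix().round(2).tolist())
o=observe(); print(o['tool_pos'],R.from_quat(o['tcp_rot']).as_matrix().round(3).tolist(),o['time_s'])
E
```

```text
top [0.49471134 0.09873928 1.09380813] [[0.01, -0.99, 0.1], [-1.0, -0.01, 0.01], [-0.01, -0.1, -0.99]]
side [ 0.62545102 -0.76369969  0.57035285] [[1.0, 0.0, -0.05], [0.04, -0.5, 0.86], [-0.02, -0.86, -0.5]]
[ 0.12772186 -0.50900039  0.23824295] [[0.97, 0.243, -0.0], [0.243, -0.97, 0.001], [0.0, -0.001, -1.0]] 0.1
```

View pics/top0.png

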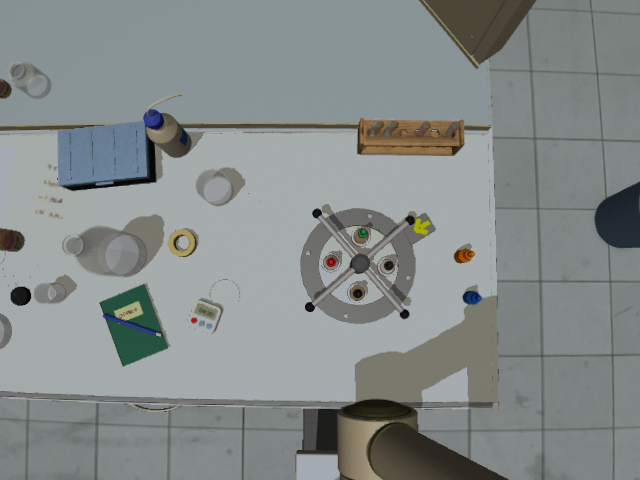

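View pics/side0.png

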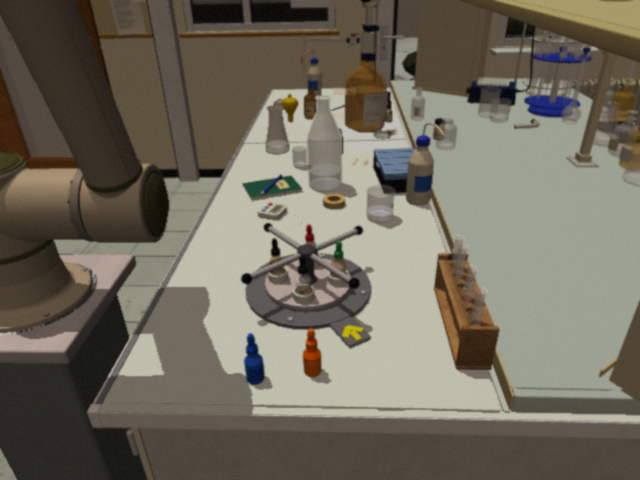

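The top view shows the carousel column at about (360,264), the arm balls at (317,213), (410,220), (404,314) and (309,307), the red top at (331,261), and the arrow at (422,227). The side view shows the same layout, with decoys to the right.

Run:
```python
from h import *
c=load('top0')
im=c['frame'][180:340,280:480,::-1]; cv2.imwrite('pics/crop.png',cv2.resize(im,None,fx=4,fy=3.75,interpolation=cv2.INTER_CUBIC))
B=[at_z(c,*p,.085)[:2] for p in((317,213),(410,220),(404,314),(309,307))]
C=np.mean(B,0); print('centre',C, at_z(c,360,264,.119))
for b in B: print(b.round(3),np.linalg.norm(b-C).round(3),np.degrees(np.arctan2(*(b-C)[::-1])))
for n,p,z in(('arrow',(422,227),.008),('red',(331,261),.114),('green',(363,234),.114),('bk',(388,265),.114),('bk2',(357,293),.114)):
    q=at_z(c,*p,z)[:2]; print(n,q.round(3),np.linalg.norm(q-C).round(3),np.degrees(np.arctan2(*(q-C)[::-1])))
```

```text
centre [0.55501764 0.02759806] [0.5512361 0.0301369 0.119    ]
[0.657 0.116] 0.135 40.99297904273428
[ 0.644 -0.075] 0.136 -48.809909935563084
[ 0.453 -0.061] 0.135 -138.8470298925524
[0.465 0.13 ] 0.136 131.16403676862527
arrow [ 0.641 -0.114] 0.166 -58.90013470279546
red [0.557 0.087] 0.059 88.21752636845564
green [0.611 0.024] 0.056 -3.6522410512866474
bk [ 0.55  -0.025] 0.053 -95.30615784356053
bk2 [0.495 0.035] 0.061 172.6040738672882
```

View pics/crop.png

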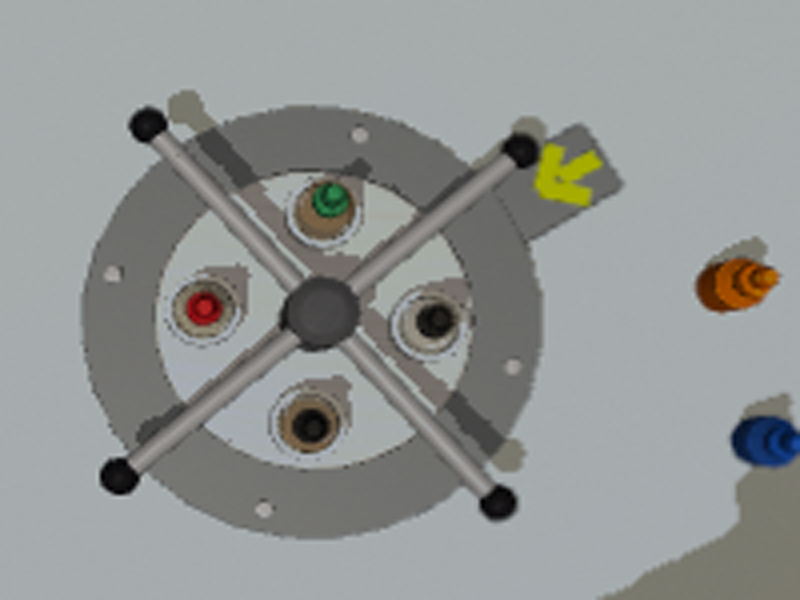

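The crop shows the plate ellipse centred at about crop (312,322), the tongue's end corners at (580,125) and (622,185), and red in the seat away from the arrow. It needs about 145° clockwise. I'll push the arm at 131° round clockwise.

```bash
cat >> h.py <<'E'
C=np.array([.554,.028])
def slides(angs,r,z,R0,p0):
    for a in angs:
        t=np.radians(a); w=np.array([C[0]+r*np.cos(t),C[1]+r*np.sin(t),z]); print(a,(R0.T@(w-p0)*1000).round().astype(int).tolist())
E
python3 - <<'E'
from h import *
c=load('top0')
f=lambda x,y:(280+x/4,180+y/3.75)
P=at_z(c,*f(312.5,322),.009)[:2]; print('plate',P)
for p in((601,155),(515,217)): 
    q=at_z(c,*f(*p),.007)[:2]; print(q,np.degrees(np.arctan2(*(q-C)[::-1])))
T=at_z(c,*f(601,155),.007)[:2]; print(np.degrees(np.arctan2(*(T-P)[::-1])),np.linalg.norm(T-P))
o=observe(); R0=R.from_quat(o['tcp_rot']).as_matrix();p0=o['tool_pos']
slides([155],.105,.238,R0,p0); slides([155],.105,.072,R0,p0)
print('arc rel to 155'); p1=np.array([C[0]+.105*np.cos(np.radians(155)),C[1]+.105*np.sin(np.radians(155)),.072])
slides(range(150,-20,-5),.105,.072,R0,p1)
E
```

```text
plate [0.55349855 0.02647162]
[ 0.65353846 -0.13289704] -58.25712128058951
[ 0.61628845 -0.08489826] -61.11351509536309
-57.88242379089291 0.18816576308190902
155 [463, -483, 1]
155 [463, -483, 167]
arc rel to 155
150 [6, -7, 0]
145 [13, -13, 0]
140 [20, -19, 0]
135 [28, -24, 0]
130 [36, -28, 0]
125 [44, -32, 0]
120 [53, -35, 0]
115 [62, -37, 0]
110 [71, -38, 0]
105 [80, -39, 0]
100 [89, -39, 0]
95 [98, -37, 0]
90 [107, -36, 0]
85 [116, -33, 0]
80 [124, -30, 0]
75 [133, -26, 0]
70 [140, -21, 0]
65 [148, -15, 0]
60 [155, -9, 0]
55 [161, -3, 0]
50 [167, 5, 0]
45 [172, 12, 0]
40 [176, 20, 0]
35 [180, 29, 0]
30 [182, 37, 0]
25 [185, 46, 0]
20 [186, 55, 0]
15 [186, 65, 0]
10 [186, 74, 0]
5 [185, 83, 0]
0 [183, 92, 0]
-5 [181, 101, 0]
-10 [177, 109, 0]
-15 [173, 117, 0]
```

Call:
carry_out([
  {"slide": [40,-42,0],"yaw": 0,"claw": -1},
  {"slide": [75,-78,0],"yaw": 0,"claw": -1},
  {"slide": [110,-115,0],"yaw": 0,"claw": -1},
  {"slide": [145,-151,0],"yaw": 0,"claw": -1},
  {"slide": [180,-188,0],"yaw": 0,"claw": -1},
  {"slide": [215,-224,0],"yaw": 0,"claw": -1},
  {"slide": [250,-261,0],"yaw": 0,"claw": -1},
  {"slide": [285,-297,0],"yaw": 0,"claw": -1},
  {"slide": [320,-334,0],"yaw": 0,"claw": -1},
  {"slide": [355,-370,0],"yaw": 0,"claw": -1},
  {"slide": [390,-407,0],"yaw": 0,"claw": -1},
  {"slide": [425,-443,0],"yaw": 0,"claw": -1},
  {"slide": [450,-470,0],"yaw": 0,"claw": -1},
  {"slide": [463,-483,0],"yaw": 0,"claw": -1},
  {"slide": [463,-483,0],"yaw": 0,"claw": -1},
  {"slide": [463,-483,0],"yaw": 0,"claw": -1},
  {"slide": [463,-483,0],"yaw": 0,"claw": -1},
  {"slide": [463,-483,0],"yaw": 0,"claw": -1},
])

```text
time_s: 1.9
tool_pos: [0.459, 0.0709, 0.2389]
tcp_rot: [0.993, 0.122, 0.0, 0.0]
contact_force: [0.5, 0.5, -0.6]
opening: 0.0003
grasp_force: 0.0
```

Call:
carry_out([
  {"slide": [0,-1,30],"yaw": 0,"claw": -1},
  {"slide": [0,-1,60],"yaw": 0,"claw": -1},
  {"slide": [0,-1,85],"yaw": 0,"claw": -1},
  {"slide": [0,-1,105],"yaw": 0,"claw": -1},
  {"slide": [0,-1,105],"yaw": 0,"claw": -1},
  {"slide": [0,-1,105],"yaw": 0,"claw": -1},
])

```text
time_s: 2.5
tool_pos: [0.4593, 0.0724, 0.1345]
tcp_rot: [0.993, 0.122, 0.0, 0.0]
contact_force: [0.7, -0.2, -0.2]
opening: 0.0006
grasp_force: 0.0
```

Run:
```python
from h import *
c=snap('top','t1'); s=snap('side','s1')
a=cv2.resize(c['frame'][180:340,280:480],(400,320)); b=cv2.resize(s['frame'][180:340,220:420],(400,320))
cv2.imwrite('pics/m1.png',np.hstack([a,b])[:,:,::-1])
```

```text
(no output)
```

View pics/m1.png

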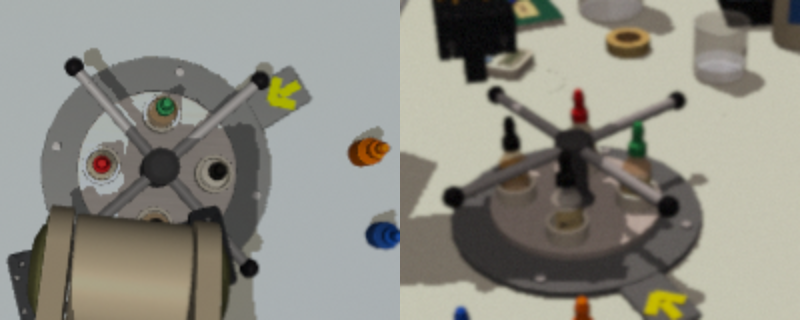

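The crops show the shut fingertip above the gap beside the 131° arm, clear of the bottles. Next I go down and start the push.

Call:
carry_out([
  {"slide": [0,0,25],"yaw": 0,"claw": -1},
  {"slide": [0,0,45],"yaw": 0,"claw": -1},
  {"slide": [0,0,62],"yaw": 0,"claw": -1},
  {"slide": [0,0,62],"yaw": 0,"claw": -1},
  {"slide": [6,-7,62],"yaw": 0,"claw": -1},
  {"slide": [13,-13,62],"yaw": 0,"claw": -1},
  {"slide": [16,-16,62],"yaw": 0,"claw": -1},
  {"slide": [20,-19,62],"yaw": 0,"claw": -1},
  {"slide": [24,-22,62],"yaw": 0,"claw": -1},
  {"slide": [28,-24,62],"yaw": 0,"claw": -1},
  {"slide": [32,-26,62],"yaw": 0,"claw": -1},
  {"slide": [36,-28,62],"yaw": 0,"claw": -1},
  {"slide": [40,-30,62],"yaw": 0,"claw": -1},
  {"slide": [44,-32,62],"yaw": 0,"claw": -1},
  {"slide": [53,-35,62],"yaw": 0,"claw": -1},
  {"slide": [62,-37,62],"yaw": 0,"claw": -1},
  {"slide": [71,-38,62],"yaw": 0,"claw": -1},
  {"slide": [80,-39,62],"yaw": 0,"claw": -1},
  {"slide": [89,-39,62],"yaw": 0,"claw": -1},
  {"slide": [89,-39,62],"yaw": 0,"claw": -1},
])

```text
time_s: 4.6
tool_pos: [0.5371, 0.1326, 0.0717]
tcp_rot: [0.992, 0.123, 0.001, -0.0]
contact_force: [0.3, 0.4, -0.4]
opening: 0.0006
grasp_force: 0.0
```

Run:
```python
from h import *
c=snap('top','t2'); s=snap('side','s2')
a=cv2.resize(c['frame'][180:340,280:480],(400,320)); b=cv2.resize(s['frame'][180:340,220:420],(400,320))
cv2.imwrite('pics/m2.png',np.hstack([a,b])[:,:,::-1])
o=observe(); d=np.array(o['tool_pos'])[:2]-C; print(o['tool_pos'],np.linalg.norm(d),np.degrees(np.arctan2(d[1],d[0])))
```

```text
[0.5360219  0.13245691 0.0716388 ] 0.10599272450416859 99.76551648328535
```

View pics/m2.png

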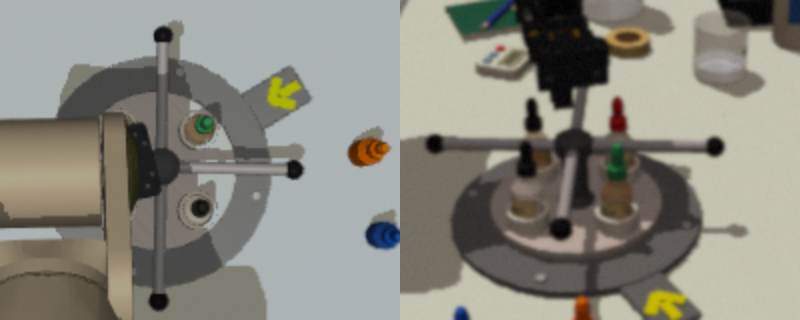

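The pushed arm now points at about 90° and the fingertip is against it. All bottles are upright. I continue the arc.

Call:
carry_out([
  {"slide": [9,2,0],"yaw": 0,"claw": -1},
  {"slide": [18,3,0],"yaw": 0,"claw": -1},
  {"slide": [27,6,0],"yaw": 0,"claw": -1},
  {"slide": [35,9,0],"yaw": 0,"claw": -1},
  {"slide": [44,13,0],"yaw": 0,"claw": -1},
  {"slide": [51,18,0],"yaw": 0,"claw": -1},
  {"slide": [59,24,0],"yaw": 0,"claw": -1},
  {"slide": [66,30,0],"yaw": 0,"claw": -1},
  {"slide": [72,36,0],"yaw": 0,"claw": -1},
  {"slide": [78,44,0],"yaw": 0,"claw": -1},
  {"slide": [83,51,0],"yaw": 0,"claw": -1},
  {"slide": [87,59,0],"yaw": 0,"claw": -1},
  {"slide": [91,68,0],"yaw": 0,"claw": -1},
  {"slide": [93,76,0],"yaw": 0,"claw": -1},
  {"slide": [96,85,0],"yaw": 0,"claw": -1},
  {"slide": [97,94,0],"yaw": 0,"claw": -1},
  {"slide": [97,102,0],"yaw": 0,"claw": -1},
  {"slide": [97,108,0],"yaw": 0,"claw": -1},
  {"slide": [97,111,0],"yaw": 0,"claw": -1},
  {"slide": [97,111,0],"yaw": 0,"claw": -1},
])

```text
time_s: 6.7
tool_pos: [0.6571, 0.0478, 0.0718]
tcp_rot: [0.992, 0.122, 0.0, 0.0]
contact_force: [-0.2, 0.6, -0.2]
opening: 0.0006
grasp_force: 0.0
```

Run:
```python
from h import *
c=snap('top','t3'); s=snap('side','s3')
a=cv2.resize(c['frame'][180:340,280:480],(400,320)); b=cv2.resize(s['frame'][180:340,220:420],(400,320))
cv2.imwrite('pics/m3.png',np.hstack([a,b])[:,:,::-1])
o=observe(); d=np.array(o['tool_pos'])[:2]-C; print(o['tool_pos'],np.linalg.norm(d),np.degrees(np.arctan2(d[1],d[0])))
R0=R.from_quat(o['tcp_rot']).as_matrix(); t=np.radians(7); slides([5,2,0,-2,-4,-6,5,15],.105,.072,R0,np.array([C[0]+.105*np.cos(t),C[1]+.105*np.sin(t),.072]))
```

```text
[0.65707617 0.04831596 0.07184234] 0.10505919957625046 11.149886617771724
5 [-1, 4, 0]
2 [-2, 9, 0]
0 [-2, 13, 0]
-2 [-3, 16, 0]
-4 [-4, 20, 0]
-6 [-6, 23, 0]
5 [-1, 4, 0]
15 [1, -15, 0]
```

View pics/m3.png

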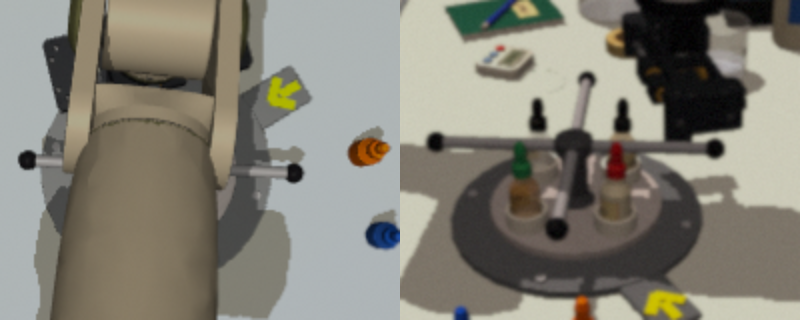

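Balls are at crop (294,172) and (27,160), so the arms sit at about a quarter turn again. I'll work out the remaining angle.

Run:
```python
from h import *
c=load('t3')
a=at_z(c,427,266,.085)[:2];b=at_z(c,293.5,260,.085)[:2]
print(a,b,(a+b)/2,np.degrees(np.arctan2(*(a-b)[::-1])))
```

```text
[ 0.55042644 -0.1085813 ] [0.55993328 0.162855  ] [0.55517986 0.02713685] -92.00591782137164
```

Call:
carry_out([
  {"slide": [0,4,0],"yaw": 0,"claw": -1},
  {"slide": [-1,8,0],"yaw": 0,"claw": -1},
  {"slide": [-1,12,0],"yaw": 0,"claw": -1},
  {"slide": [-2,15,0],"yaw": 0,"claw": -1},
  {"slide": [-2,17,0],"yaw": 0,"claw": -1},
  {"slide": [-3,19,0],"yaw": 0,"claw": -1},
  {"slide": [-3,21,0],"yaw": 0,"claw": -1},
  {"slide": [-3,21,0],"yaw": 0,"claw": -1},
  {"slide": [-3,21,0],"yaw": 0,"claw": -1},
  {"slide": [-2,15,0],"yaw": 0,"claw": -1},
  {"slide": [0,5,0],"yaw": 0,"claw": -1},
  {"slide": [0,0,0],"yaw": 0,"claw": -1},
  {"slide": [0,0,-30],"yaw": 0,"claw": -1},
  {"slide": [0,0,-70],"yaw": 0,"claw": -1},
  {"slide": [0,0,-110],"yaw": 0,"claw": -1},
  {"slide": [0,0,-150],"yaw": 0,"claw": -1},
  {"slide": [0,-40,-170],"yaw": 0,"claw": -1},
  {"slide": [0,-80,-170],"yaw": 0,"claw": -1},
  {"slide": [0,-120,-170],"yaw": 0,"claw": -1},
  {"slide": [0,-120,-170],"yaw": 0,"claw": -1},
])

```text
time_s: 8.8
tool_pos: [0.6262, 0.1695, 0.2421]
tcp_rot: [0.992, 0.125, 0.0, -0.0]
contact_force: [0.5, -0.1, -0.4]
opening: 0.0005
grasp_force: 0.0
```

Call:
carry_out([
  {"slide": [-20,-40,0],"yaw": 0,"claw": -1},
  {"slide": [-40,-80,0],"yaw": 0,"claw": -1},
  {"slide": [-60,-110,0],"yaw": 0,"claw": -1},
  {"slide": [-80,-130,0],"yaw": 0,"claw": -1},
  {"slide": [-100,-150,0],"yaw": 0,"claw": -1},
  {"slide": [-120,-160,0],"yaw": 0,"claw": -1},
  {"slide": [-120,-160,0],"yaw": 0,"claw": -1},
  {"slide": [-120,-160,0],"yaw": 0,"claw": -1},
])

```text
time_s: 9.6
tool_pos: [0.4729, 0.2904, 0.242]
tcp_rot: [0.992, 0.123, 0.0, 0.0]
contact_force: [0.3, 0.0, 1.2]
opening: 0.0008
grasp_force: 0.0
```

Run:
```python
from h import *
c=snap('top','t4'); s=snap('side','s4')
a=cv2.resize(c['frame'][180:340,280:480],(400,320),interpolation=cv2.INTER_CUBIC); b=cv2.resize(s['frame'][180:340,220:420],(400,320))
cv2.imwrite('pics/m4.png',np.hstack([a,b])[:,:,::-1])
```

```text
(no output)
```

View pics/m4.png

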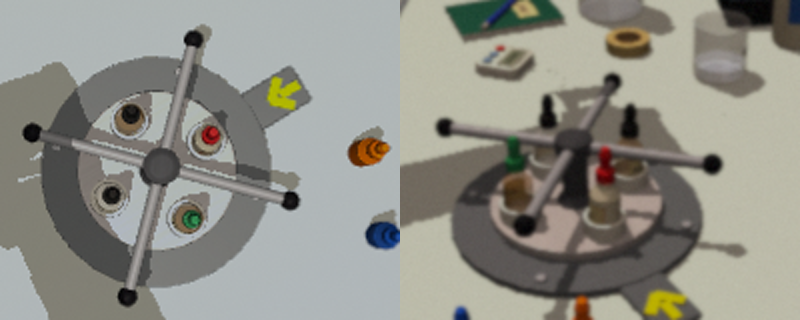

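The arm is clear and red stands in line with the arrow, with balls at crop (193,39), (291,201), (127,297) and (32,132). I'll check the angle.

Run:
```python
from h import *
c=load('t4'); f=lambda x,y:at_z(c,280+x/2,180+y/2,.085)[:2]
g=lambda d:np.degrees(np.arctan2(d[1],d[0]))
print('red', g(f(193,39)-f(127,297))-45, g(f(291,201)-f(32,132))+45)
q=at_z(c,280+209/2,180+134/2,.114)[:2]; print(q, C+.06*np.array([np.cos(np.radians(-58.5)),np.sin(np.radians(-58.5))]))
```

```text
red -59.1185910117336 -59.38394196767209
[ 0.5856522  -0.01859239] [ 0.58534991 -0.02315841]
```

Red sits at −59.2°, and the target is −58.5°, so I hand the job in.

```bash
python3 -c "
from h import *
print(close_job())"
```

```text
the job is handed in; nothing more can be done
None
```

I turned the carousel so the red-topped bottle stands within about 1° of the yellow arrow, drew the arm back clear and handed the job in at about 10 s; no verdict came back.

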